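Click a new water filter onto the stud in a coffee machine's tank

ROBOT

A 6-joint arm with a two-finger parallel gripper is mounted at the origin on a cart in front of the work surface, level with it; the furniture and walls round the work are solid. World frame = base frame: x ahead of the robot, y to its left, z up, the work surface at z = 0. Lengths are in mm, angles in rad, forces in N, time in s.
With the tool pointing down it reaches from about 300 to 775 mm from the base axis. Payload 14.6 kg.
Tool frame: the origin (TCP) lies midway between the tips of the shut fingers; the grasp point (between the pads) lies 19 mm behind it; z points along the fingers, y is the line along which they close (so a half turn about z gives the same grasp; the last joint's range is limited). The gripper opens to 94 mm and grips with 3 to 60 N. Pads are 16 mm wide; open, the fingers measure 119 mm over their backs; the gripper's body (75 mm by 177 mm) begins 78 mm behind the grasp point.
Start: joints at [1.221, 0.3, 1.521, -0, 1.321, -0.067], TCP at [153.473, 528.143, 205.446] pointing down, gripper open.
Joint ranges: [-3.03, 3.03], [-0.79, 2.21], [0.23, 2.52], [-1.04, 4.18], [0, 3.07], [-2.55, 2.55]. Speed limits (rad/s): [2.22, 2.22, 2.57, 3.14, 3.14, 3.14].

INTERFACE

Orientations are given as [roll, pitch, yaw] about the fixed x, y, z axes, in that order (R = Rz(yaw) Ry(pitch) Rx(roll)).
In Python, from cell import manip, camera gives the robot as it stands.
- The arm moves only by the tool move_arm, never from a script. Its arguments are lists of equal length, an entry for each row: "dp": the shift along the world's x, y, z in mm, a list of three; "rotation": the turn, a rotation vector about the world's x, y, z in rad, a list of three; "hand": the opening, from 0 (shut) to 1 (fully open). A call has 1 to 10 rows; each row shifts and turns the commanded pose from where the row before left it; what a row does not reach is not made up. A row lasts 1/8 s, in which the tool goes at most 62.5 mm and 10.7 degrees, less where a joint would pass 70% of its speed; a pose out of reach is approached as far as the arm can. A call with a gripper value outside its range is refused whole. The fingers move at their own pace and stop on an object; "newtons" is the grip in N (left out, the last holds). Time passes only in rows, so rows that do not move let the fingers close. It gives the time, the measured TCP pose, the force, the opening and the grip force at its end, in the units of the state.
- manip.read_state(): the state, without advancing time (a new reading comes with each control period).
- camera(name): name is "scene" or "top" or "wrist"; returns a dict with "image" (384x512x3 uint8, red, green, blue), "fx", "fy", "cx", "cy" (pixels), "k1" (the pictures are not rectified: a ray, as slopes to the right and down, at radius r is drawn at 1 + k1 r^2 times it, then the intrinsics apply), "R" (3x3) and "t" (3): a world point X has camera coordinates R X + t; the wrist camera has in their place "mount" (4x4, takes a point from camera to tool coordinates, whose origin is the TCP and whose axes are the flange's). Camera axes: x right, y down, z forward; pixel columns grow to the right and rows downward; lengths in mm; the calibration is good to about 2 mm. A picture is of the moment at which its call begins: read the wrist's pose just before it. There is no depth.
- manip.sign_off(): hands the job in; it is judged then, once.
The state is a dict: "clock": time; "joints": joint angles; "qd": joint speeds; "effort": joint torques, N m; "eef_pos": TCP position; "eef_rot": TCP orientation; "wrist_force": force on the tool from outside, world axes, zero at the start; "moment": the same for the moment, N m; "finger_gap": finger opening in mm; "finger_force": force on a finger pad.
Only numpy, scipy, OpenCV 4.12 (cv2) and the standard library are available. Lean on these libraries where they do the work, as an engineer would, in place of code of your own. Each camera call takes 0.05 s, during which the arm holds its last target. There are 200 camera calls.

TASK

Fit the new filter in the coffee machine's lift-off water tank: first lift the tank's hinged lid right over until it rests back on its stop, then take the white filter cartridge (it has a round grip on top), stand it upright on the stud in the floor of the tank and press it straight down. Feel it click over the stud's prongs, and do not stop at the click: keep pressing so that the rubber seal under it is well squeezed, and finish like that, still gripping the cartridge and pressing it down, with the lid open. Do not ram it, leave the tank standing where it is and do not disturb the other things on the worktop.

Things in the scene. Friction and masses are not known exactly. Their poses are not given: they have to be found in the camera images.
- tank: Loose box-shaped water tank of a coffee machine, 140 (x) x 190 (y) x 125 mm to its rim, 1.4 kg, see-through glass walls 3 mm thick with grey rim and base, open on top under its lid. Origin: centre of its underside; z up, +x towards the lid's hinge (away from the robot, give or take the yaw), y along the hinge. The inner floor is 8 mm above the origin.
- lid (a joint): Hinge of the tank's flat grey lid (144 x 196 x 5 mm, 0.12 kg, lying on the rim). rad: 0 shut, 1.92 open on its stop, leaning back past upright. It falls shut when let go below about 1.4, and falls back onto its stop beyond about 1.65.
- lid_hinge (a point): Middle of the lid's hinge line, at the tank's far rim, 70 mm in +x and 125 mm up from the tank's origin. The hinge line runs along the tank's y.
- lid_handle (a point): Middle of the round bar of the lid's loop handle: bar 10 mm thick, 40 mm long, lying across the hinge line (along the tank's x when shut), near the lid's front edge; with the lid shut 28 mm above the lid's upper face, 110 mm in -x and 33 mm up from lid_hinge. Pinched across its thickness (along the tank's y) it pivots in the grasp as the lid turns if gripped lightly (about 25 N); a hard grip (60 N) does not let it turn and drags or tips the tank.
- stud (a point): Tip of the split stud of four sprung plastic prongs standing upright in the tank's floor, 36 mm above the tank's underside (89 mm below the rim), on the tank's x = 0, y = +20 mm. The nose tapers from 27 mm across (at 24 mm above the tank's underside) to 15 mm at the tip. Round it lies a black rubber seal ring, 43 mm across, top 21 mm above the tank's underside. Tank axes.
- seal (a joint): How far the rubber seal ring is pressed down, m: 0 free, 0.003 squeezed fully flat (about 12 N); about 0.0005 when the cartridge is clicked on and let go.
- cartridge_mid (a point): Centre, half-way up, of the white filter cartridge: a loose upright cylinder, 100 mm tall overall, 0.15 kg. Body 52 mm across and 72 mm tall with grey slots, on top of it a round ribbed grip 32 mm across and 28 mm tall (72 to 100 mm above the foot). It stands on its foot on the worktop.
- cartridge_foot (a point): Centre of the cartridge's underside, 50 mm below cartridge_mid, z along its axis. The foot has a round hole, 23 mm across, that goes over the stud: it touches the tapered nose with the foot about 29 mm above the tank's underside, takes 10 to 18 N to push over the prongs and clicks with the foot about 22 mm above the tank's underside, where the force drops to almost nothing; 1 mm lower it meets the seal; fully pressed home it is 18 mm above the tank's underside.
- cartridge: The same filter cartridge as a whole; origin at the centre of its underside, z along its axis.
- pillar_candle: Bystander: plain pillar candle with an uneven top, 56 mm across, 91 mm tall; origin at its underside. It and the cartridge may stand in either's place.
- mug: Bystander: white speckled mug, 88 x 123 x 90 mm; origin at its underside.
- shelf_mug: Bystander: two-tone mug, dark above and pale below, 90 x 128 x 104 mm; origin at its underside.
- bowl_cream: Bystander: empty cream bowl, 120 mm across, 66 mm tall; origin at its underside.

How it is judged (in metres and radians):
On the way, in this order (a step that is already met when the one before it is completed fails the run):
1. the lid is lifted open and rests on its stop (value of joint lid above 1.8 rad and height (world z) of cartridge below 0.01 m), for 0.3 s.
2. the cartridge is held upright in the tank, its foot over the stud (z of cartridge_foot in the frame of tank between 0.0225 and 0.06 m and horizontal distance between cartridge_foot and stud below 0.008 m and contact force between the fingers and cartridge above 2 N), for 0.1 s.
3. the cartridge has clicked over the prongs (z of cartridge_foot in the frame of tank below 0.0208 m and horizontal distance between cartridge_foot and stud below 0.004 m and angle between cartridge_foot's own z axis and vertical below 0.09 rad), for 0.1 s.
At the end, for the whole second after the job is handed in: Cartridge clicked on the stud (foot under 20.8 mm above the tank's underside, within 4 mm of the stud's axis, upright within 0.09 rad), gripped with over 5 N and pressed so the seal gives over 1.8 mm (about 8 N), at rest; lid beyond 1.8 rad; tank level, within 40 mm of its start (all of step 3 and value of joint lid above 1.8 rad and value of joint seal above 0.0018 m and contact force between the fingers and cartridge above 5 N and linear speed of cartridge below 0.02 m/s and angle between tank's own z axis and vertical below 0.05 rad and distance of tank from where it was at the start of the episode below 0.04 m); the arm keeps its last pose, push and grip.
It fails at once if the cartridge is rammed into the tank (more than 60 N) (contact force between cartridge and tank above 60 N).
It fails at once if the tank is shoved away or tipped (distance of tank from where it was at the start of the episode above 0.05 m or angle between tank's own z axis and vertical above 0.15 rad).
It fails at once if another thing on the worktop is shoved (over 30 mm) or tipped over (distance of any of pillar_candle, mug, shelf_mug, bowl_cream from where it was at the start of the episode above 0.03 m or angle between any of pillar_candle, mug, shelf_mug, bowl_cream's own z axis and vertical above 0.3 rad).
It also fails if it takes over 72 s, if anything falls off the work surface, if the arm or the gripper's body presses on something with over 40 N, if the wrist force passes 120 N, or if a joint passes its speed limit or range.

## Working session

There is one attempt and no reset: what is moved stays moved. The work goes in short steps, Python scripts to look and compute and a tool call to move; the robot and the scene stay as the last step left them, time stands still between calls to the robot, and variables do not carry over. Pictures are saved under pics/ and viewed, at most 10 in all, crops included, and the job is handed in when it is done.

Besides the shell and the picture viewer there is one more tool, called as name(argument=value, ...), one argument or row to a line, values as JSON. move_arm: Moves the arm, as the interface text tells. Its arguments: {"type":"object","properties":{"dp":{"type":"array","items":{"type":"array","items":{"type":"number"}}},"rotation":{"type":"array","items":{"type":"array","items":{"type":"number"}}},"hand":{"type":"array","items":{"type":"number"}},"newtons":{"type":"number"}},"required":["dp","rotation","hand"]}

```bash
ls; mkdir -p pics; cat > h.py <<'E'
import numpy as np, cv2
from cell import manip, camera
def ray(c,u,v,st=None):
    xd=(u-c['cx'])/c['fx']; yd=(v-c['cy'])/c['fy']; x,y=xd,yd
    for _ in range(20):
        s=1+c['k1']*(x*x+y*y); x,y=xd/s,yd/s
    d=np.array([x,y,1.])
    R=np.array(c['R']);t=np.array(c['t'])
    return -R.T@t, R.T@d
def onz(c,u,v,z):
    o,d=ray(c,u,v); return o+d*(z-o[2])/d[2]
def proj(c,X):
    p=np.array(c['R'])@np.array(X)+np.array(c['t']); x,y=p[:2]/p[2]; s=1+c['k1']*(x*x+y*y)
    return c['fx']*x*s+c['cx'], c['fy']*y*s+c['cy']
def tri(c1,p1,c2,p2):
    o1,d1=ray(c1,*p1);o2,d2=ray(c2,*p2)
    s=np.linalg.lstsq(np.c_[d1,-d2],o2-o1,rcond=None)[0]
    a=o1+d1*s[0];b=o2+d2*s[1]; return (a+b)/2, np.linalg.norm(a-b)
def save(c,n): cv2.imwrite('pics/'+n+'.png',cv2.cvtColor(c['image'],cv2.COLOR_RGB2BGR))
E
python3 - <<'E'
from h import *
import pickle
s=camera('scene');t=camera('top');save(s,'scene0');save(t,'top0')
pickle.dump((s,t),open('c0.pkl','wb'))
print(manip.read_state()); print({k:v for k,v in s.items() if k!='image'},{k:v for k,v in t.items() if k!='image'})
E
```

```text
pics
{'clock': 0.1, 'joints': array([ 1.22141616e+00,  3.00381898e-01,  1.52148867e+00, -3.24463081e-05,
        1.32067842e+00, -6.66225481e-02]), 'qd': array([-0.00055334, -0.0016495 , -0.0018067 ,  0.00098941,  0.001574  ,
       -0.00108147]), 'effort': array([-1.02566108e-03, -5.32640469e+01, -3.53289199e+01,  7.07974657e-02,
        2.35509756e-02, -3.48630795e-05]), 'eef_pos': array([153.40091205, 527.94777132, 204.97434873]), 'eef_rot': array([-3.14063636e+00, -3.23065407e-05,  2.85884306e+00]), 'wrist_force': array([ 0.86260955, -0.25770571,  0.41262512]), 'moment': array([-0.0032047 , -0.0322819 ,  0.01282533]), 'finger_force': 0.0, 'finger_gap': 94.15702741872182}
{'fx': 361.643333546692, 'fy': 361.643333546692, 'cx': 250.4172634090345, 'cy': 195.64833201808128, 'k1': -0.05768549278543415, 'R': array([[ 0.74055232, -0.67197468, -0.0056829 ],
       [-0.46911768, -0.51090094, -0.72035326],
       [ 0.48115575,  0.53612523, -0.69358408]]), 't': array([-315.67300962,  502.59801813,  737.31681098])} {'fx': 378.8284520133963, 'fy': 378.8284520133963, 'cx': 260.3143734617185, 'cy': 184.81060907722392, 'k1': -0.07626411747983274, 'R': array([[-0.02456793, -0.99966476, -0.00817273],
       [-0.99486298,  0.02525137, -0.0980307 ],
       [ 0.0982042 ,  0.00572233, -0.99514983]]), 't': array([ 246.8264287 ,  608.79030096, 1072.18591828])}
```

View pics/scene0.png

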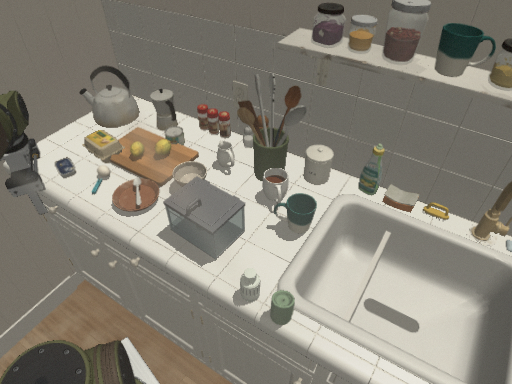

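View pics/top0.png

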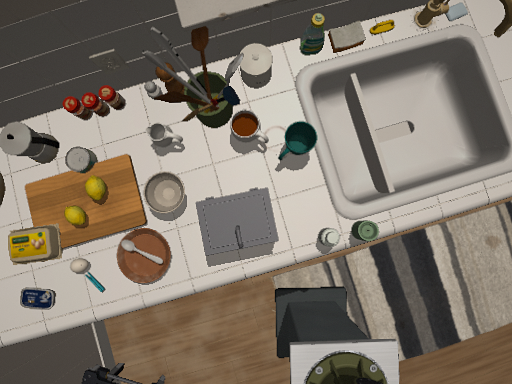

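The scene view shows the tank at about (205,215), the cartridge at (250,285) and the green candle at (282,307). In the top view the lid is at (237,226) with its handle at (239,237), the cartridge at (328,237) and the candle at (365,230).

```bash
python3 - <<'E'
from h import *
import pickle
s,t=pickle.load(open('c0.pkl','rb'))
a=cv2.resize(t['image'][180:280,185:385],None,fx=4,fy=4,interpolation=cv2.INTER_CUBIC)
b=cv2.resize(s['image'][170:335,155:305],None,fx=3.6,fy=3.6,interpolation=cv2.INTER_CUBIC)
cv2.imwrite('pics/ct.png',a[:,:,::-1]);cv2.imwrite('pics/cs.png',b[:,:,::-1])
E
```

```text
(no output)
```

View pics/ct.png

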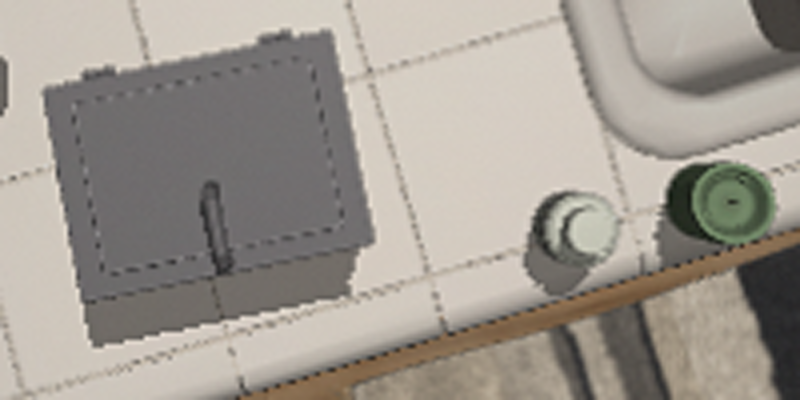

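View pics/cs.png

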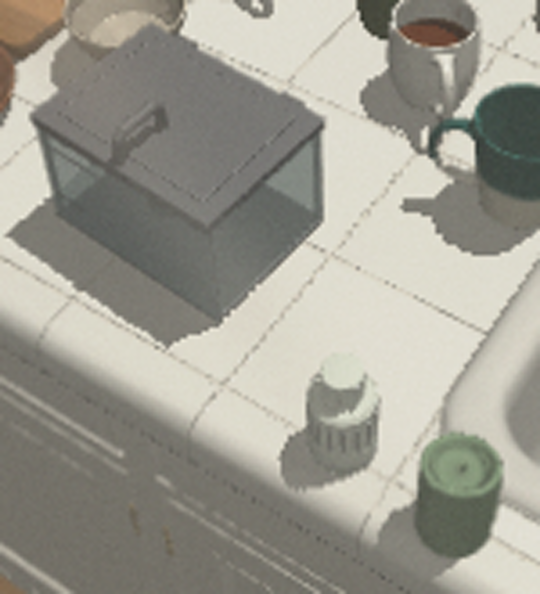

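The crops show the lid corners: top crop (45,92), (330,32), (373,241), (84,302); scene crop (33,120), (155,27), (325,124), (207,228). The cartridge's grip top is at (592,231) in the top crop and (343,371) in the scene crop.

```bash
python3 - <<'E'
from h import *
import pickle
s,t=pickle.load(open('c0.pkl','rb'))
T=lambda u,v:((u+.5)/4+185-.5,(v+.5)/4+180-.5)
S=lambda u,v:((u+.5)/3.6+155-.5,(v+.5)/3.6+170-.5)
tc=[T(45,92),T(330,32),T(373,241),T(84,302)]  # FL FR NR NL
sc=[S(155,27),S(325,124),S(207,228),S(33,120)]
P=[]
for a,b in zip(tc,sc):
    p,e=tri(t,a,s,b);x=onz(t,*a,130);y=onz(s,*b,130);P.append((x+y)/2);print(p.round(1),round(e,1),x.round(1),y.round(1))
P=np.array(P)
ax=P[0]+P[1]-P[2]-P[3]; ay=P[0]+P[3]-P[1]-P[2]
print('len',np.linalg.norm(ax)/2,np.linalg.norm(ay)/2,'yaw',np.arctan2(ax[1],ax[0]),np.arctan2(-ay[0],ay[1]),'c',P.mean(0))
yaw=(np.arctan2(ax[1],ax[0])+np.arctan2(-ay[0],ay[1]))/2
# handle bar ends
for a,b in [((210,188),(160,110)),((224,265),(115,143))]:
    print('h',tri(t,T(*a),s,S(*b)),onz(t,*T(*a),163),onz(s,*S(*b),163))
c,sn=np.cos(yaw),np.sin(yaw);Rz=np.array([[c,-sn],[sn,c]])
print('cart',tri(t,T(592,231),s,S(343,371)),onz(t,*T(592,231),100),onz(s,*S(343,371),100))
print('candle',onz(t,*T(732,203),91),onz(s,*S(461,466),91))
print('mugs',onz(t,245,125,90),onz(t,300,138,104),onz(t,165,192,66))
E
```

```text
[564.3 402.  125.8] 5.1 [561.9 402.7 130. ] [563.8 396.2 130. ]
[598.  212.8 123.1] 0.9 [597.  213.1 130. ] [594.  207.4 130. ]
[459.  188.4 125.7] 0.1 [459.2 188.6 130. ] [457.1 185.3 130. ]
[424.7 378.8 122.5] 3.4 [423.9 378.5 130. ] [422.9 370.4 130. ]
len 140.53424868178885 191.3223482933452 yaw 0.1725717753557633 0.17695649226412874 c [509.97952541 292.77076695 130.        ]
h (array([496.24442558, 293.40095945, 148.47503313]), np.float64(0.5057592894167263)) [496.6037862  292.25381669 163.        ] [488.38170983 280.61107821 163.        ]
h (array([447.22914378, 285.05978153, 151.53519525]), np.float64(0.01094470896009246)) [447.9192121 284.3607863 163.       ] [441.94066572 274.93558026 163.        ]
cart (array([460.66425535,  39.32174537,  99.6547879 ]), np.float64(0.5092791532590802)) [460.47422736  39.53555668 100.        ] [460.72360158  39.00797272 100.        ]
candle [476.26088233 -59.00656959  91.        ] [472.29119832 -65.70471783  91.        ]
mugs [778.58188552 270.01716661  90.        ] [734.31512348 118.65150062 104.        ] [597.69268909 501.82585027  66.        ]
```

move_arm(
  dp=[
    [0,0,40],
    [34,-26,15],
    [34,-26,0],
    [34,-26,0],
    [34,-26,0],
    [34,-26,0],
    [34,-26,0],
    [38,-28,0],
    [38,-28,0],
    [38,-27,0],
  ],
  rotation=[
    [0,0,0],
    [0,0,0.05],
    [0,0,0.05],
    [0,0,0.05],
    [0,0,0.05],
    [0,0,0.05],
    [0,0,0.05],
    [0,0,0.05],
    [0,0,0.05],
    [0,0,0.058],
  ],
  hand=[0.5,0.5,0.5,0.5,0.5,0.5,0.5,0.5,0.5,0.5],
  newtons=25,
)

```text
clock: 1.35
eef_pos: [472.5, 288.0, 260.2]
eef_rot: [-3.141, -0.0, -2.965]
wrist_force: [0.1, 0.7, -0.3]
finger_gap: 46.7
finger_force: 0.0
```

move_arm(
  dp=[
    [0,0,0],
    [0,0,0],
    [0,0,0],
  ],
  rotation=[
    [0,0,0],
    [0,0,0],
    [0,0,0],
  ],
  hand=[0.5,0.5,0.5],
)

```text
clock: 1.72
eef_pos: [470.7, 289.8, 260.5]
eef_rot: [3.142, 0.0, -2.965]
wrist_force: [-0.6, 0.0, 0.2]
finger_gap: 47.4
finger_force: 0.0
```

```bash
cat >> h.py <<'E'
from scipy.spatial.transform import Rotation as Ro
def wrist():
    st=manip.read_state(); c=camera('wrist')
    T=np.eye(4);T[:3,:3]=Ro.from_euler('xyz',st['eef_rot']).as_matrix();T[:3,3]=st['eef_pos']
    W=np.linalg.inv(T@np.array(c['mount'])); c['R']=W[:3,:3];c['t']=W[:3,3]
    return c,st
E
python3 - <<'E'
from h import *
import pickle
c,st=wrist();save(c,'w1');pickle.dump(c,open('w1.pkl','wb'));print(st['eef_pos'],st['eef_rot'],st['joints'],st['clock'],c['mount'])
print(proj(c,[447.5,284.7,158]),proj(c,[496.5,293,158]))
E
```

```text
[470.73525493 289.84652405 260.52668739] [ 3.14152671e+00  3.46912798e-05 -2.96547306e+00] [ 4.85625662e-01  2.70193888e-01  1.43124529e+00  5.26973581e-05
  1.44010034e+00 -1.26129713e+00] 1.725 [[-8.79371100e-06 -9.59591986e-01 -2.81395131e-01  8.21448636e+01]
 [ 9.99999732e-01 -2.14564377e-04  7.00440508e-04 -5.38133820e-01]
 [-7.32514469e-04 -2.81395049e-01  9.59591731e-01 -1.78041244e+02]
 [ 0.00000000e+00  0.00000000e+00  0.00000000e+00  1.00000000e+00]]
(np.float64(253.57429500188877), np.float64(160.0663993100169)) (np.float64(253.14896045688062), np.float64(214.63298486944458))
```

View pics/w1.png

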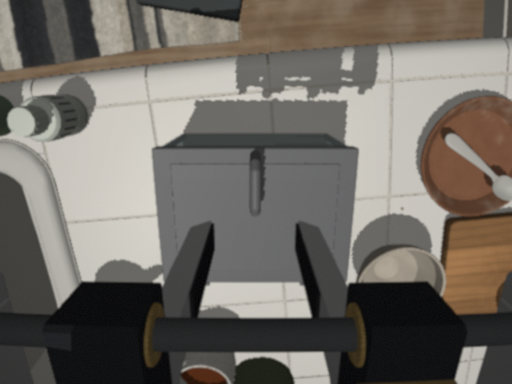

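The handle bar runs straight down the picture from (256,155) to (256,212) between the fingers, so the gripper is aligned and can go down.

move_arm(
  dp=[
    [1,0,-25],
    [0,0,-25],
    [0,0,-25],
    [0,0,-20],
    [0,0,-15],
    [0,0,-10],
    [0,0,0],
    [0,0,0],
  ],
  rotation=[
    [0,0,0],
    [0,0,0],
    [0,0,0],
    [0,0,0],
    [0,0,0],
    [0,0,0],
    [0,0,0],
    [0,0,0],
  ],
  hand=[0.5,0.5,0.5,0.5,0.5,0.5,0.5,0.5],
)

```text
clock: 2.78
eef_pos: [472.7, 289.3, 141.1]
eef_rot: [3.141, 0.001, -2.966]
wrist_force: [0.5, -0.7, -0.4]
finger_gap: 47.3
finger_force: 0.0
```

move_arm(
  dp=[
    [0,0,0],
    [0,0,0],
    [0,0,0],
    [0,0,0],
    [0,0,0],
    [0,0,0],
  ],
  rotation=[
    [0,0,0],
    [0,0,0],
    [0,0,0],
    [0,0,0],
    [0,0,0],
    [0,0,0],
  ],
  hand=[0,0,0,0,0,0],
  newtons=25,
)

```text
clock: 3.52
eef_pos: [472.2, 289.9, 140.5]
eef_rot: [3.14, 0.0, -2.966]
wrist_force: [-1.9, 4.9, -0.7]
finger_gap: 9.6
finger_force: 25.0
```

```bash
python3 - <<'E'
import numpy as np
th=np.linspace(0,1.85,21); y=.175
X=-110*np.cos(th)+33*np.sin(th); Z=110*np.sin(th)+33*np.cos(th)
d=np.c_[np.diff(X)*np.cos(y),np.diff(X)*np.sin(y),np.diff(Z)]
print(d.round(1).tolist(), d.sum(0))
E
```

```text
[[3.5, 0.6, 10.0], [4.4, 0.8, 9.7], [5.2, 0.9, 9.2], [6.0, 1.1, 8.7], [6.8, 1.2, 8.1], [7.5, 1.3, 7.4], [8.1, 1.4, 6.7], [8.7, 1.5, 5.9], [9.2, 1.6, 5.0], [9.6, 1.7, 4.1], [10.0, 1.8, 3.2], [10.2, 1.8, 2.3], [10.4, 1.8, 1.3], [10.5, 1.8, 0.3], [10.4, 1.8, -0.7], [10.3, 1.8, -1.6], [10.1, 1.8, -2.6], [9.9, 1.7, -3.5], [9.5, 1.7, -4.4], [9.1, 1.6, -5.3]] [169.40940829  29.95304321  63.64579418]
```

move_arm(
  dp=[
    [1.7,1.3,5],
    [1.8,0.5,5],
    [2.2,0.4,4.9],
    [2.2,0.4,4.8],
    [2.6,0.5,4.6],
    [2.6,0.4,4.6],
    [3,0.5,4.4],
    [3,0.6,4.3],
    [3.4,0.6,4.1],
    [3.4,0.6,4],
  ],
  rotation=[
    [0,0,0],
    [0,0,0],
    [0,0,0],
    [0,0,0],
    [0,0,0],
    [0,0,0],
    [0,0,0],
    [0,0,0],
    [0,0,0],
    [0,0,0],
  ],
  hand=[0,0,0,0,0,0,0,0,0,0],
)

```text
clock: 4.78
eef_pos: [498.6, 294.9, 186.3]
eef_rot: [-3.141, -0.0, -2.966]
wrist_force: [2.7, -3.0, -4.1]
finger_gap: 9.2
finger_force: 25.0
```

move_arm(
  dp=[
    [3.7,0.6,3.7],
    [3.8,0.7,3.7],
    [4,0.7,3.4],
    [4.1,0.7,3.3],
    [4.3,0.7,3],
    [4.4,0.8,2.9],
    [4.6,0.8,2.5],
    [4.6,0.8,2.5],
    [4.8,0.8,2.1],
    [4.8,0.9,2],
  ],
  rotation=[
    [0,0,0],
    [0,0,0],
    [0,0,0],
    [0,0,0],
    [0,0,0],
    [0,0,0],
    [0,0,0],
    [0,0,0],
    [0,0,0],
    [0,0,0],
  ],
  hand=[0,0,0,0,0,0,0,0,0,0],
)

```text
clock: 6.02
eef_pos: [541.6, 302.6, 215.4]
eef_rot: [3.141, -0.0, -2.966]
wrist_force: [-1.6, -1.9, -4.6]
finger_gap: 9.8
finger_force: 25.0
```

Forces are low, so I'll carry on along the arc.

move_arm(
  dp=[
    [5,0.9,1.6],
    [5,0.9,1.6],
    [5.1,0.9,1.2],
    [5.1,0.9,1.1],
    [5.2,0.9,0.7],
    [5.2,0.9,0.6],
    [5.2,0.9,0.2],
    [5.3,0.9,0.1],
    [5.2,0.9,-0.3],
    [5.2,0.9,-0.4],
  ],
  rotation=[
    [0,0,0],
    [0,0,0],
    [0,0,0],
    [0,0,0],
    [0,0,0],
    [0,0,0],
    [0,0,0],
    [0,0,0],
    [0,0,0],
    [0,0,0],
  ],
  hand=[0,0,0,0,0,0,0,0,0,0],
)

```text
clock: 7.28
eef_pos: [593.4, 311.8, 222.1]
eef_rot: [3.141, 0.001, -2.966]
wrist_force: [-3.5, 2.9, 3.2]
finger_gap: 9.5
finger_force: 25.0
```

move_arm(
  dp=[
    [5.2,0.9,-0.8],
    [5.1,0.9,-0.8],
    [5.1,0.9,-1.3],
    [5,0.9,-1.3],
    [5,0.8,-1.7],
    [4.9,0.9,-1.8],
    [4.8,0.8,-2.2],
    [4.7,0.9,-2.2],
    [0,0,0],
    [0,0,0],
  ],
  rotation=[
    [0,0,0],
    [0,0,0],
    [0,0,0],
    [0,0,0],
    [0,0,0],
    [0,0,0],
    [0,0,0],
    [0,0,0],
    [0,0,0],
    [0,0,0],
  ],
  hand=[0,0,0,0,0,0,0,0,0,0],
)

```text
clock: 8.52
eef_pos: [634.2, 319.2, 211.7]
eef_rot: [3.14, 0.006, -2.966]
wrist_force: [2.8, 6.1, 9.8]
finger_gap: 9.0
finger_force: 25.0
```

move_arm(
  dp=[
    [0,0,0],
    [0,0,0],
    [0,0,0],
    [0,0,0],
    [0,0,20],
    [0,0,25],
    [0,0,30],
    [0,0,30],
    [0,0,0],
    [0,0,0],
  ],
  rotation=[
    [0,0,0],
    [0,0,0],
    [0,0,0],
    [0,0,0],
    [0,0,0],
    [0,0,0],
    [0,0,0],
    [0,0,0],
    [0,0,0],
    [0,0,0],
  ],
  hand=[0.4,0.4,0.4,0.4,0.4,0.4,0.4,0.4,0.4,0.4],
)

```text
clock: 9.78
eef_pos: [632.7, 318.4, 313.1]
eef_rot: [-3.141, -0.002, -2.966]
wrist_force: [0.0, -0.5, -1.2]
finger_gap: 38.1
finger_force: 0.0
```

```bash
python3 - <<'E'
from h import *
import pickle
s=camera('scene');t=camera('top');pickle.dump((s,t),open('c1.pkl','wb'))
a=s['image'][120:300,120:320];b=t['image'][150:285,180:380]
o=np.vstack([cv2.resize(a,None,fx=2,fy=2),cv2.resize(b,None,fx=2,fy=2)])
a=cv2.resize(a,(400,360),interpolation=cv2.INTER_CUBIC);b=cv2.resize(b,(400,270),interpolation=cv2.INTER_CUBIC)
o=np.zeros((360,800,3),np.uint8);o[:,:400]=a;o[:270,400:]=b
cv2.imwrite('pics/open.png',o[:,:,::-1])
E
```

```text
(no output)
```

View pics/open.png

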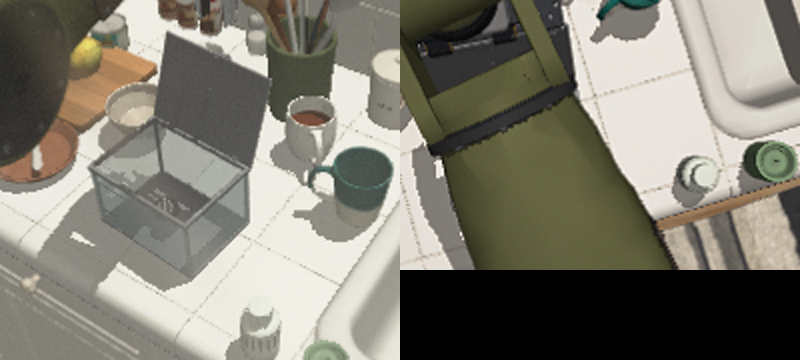

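move_arm(
  dp=[
    [-35,-6,0],
    [-40,-7,0],
    [-40,-7,0],
    [-35,-6,0],
    [0,0,0],
    [0,0,0],
    [0,0,0],
  ],
  rotation=[
    [0,0,0],
    [0,0,0],
    [0,0,0],
    [0,0,0],
    [0,0,0],
    [0,0,0],
    [0,0,0],
  ],
  hand=[0.6,0.6,0.6,0.6,0.6,0.6,0.6],
)

```text
clock: 10.75
eef_pos: [483.4, 292.4, 313.8]
eef_rot: [-3.141, -0.001, -2.967]
wrist_force: [0.2, 0.2, -1.2]
finger_gap: 56.4
finger_force: 0.0
```

```bash
python3 - <<'E'
from h import *
import pickle
c,st=wrist();pickle.dump(c,open('w2.pkl','wb'));print(st['eef_pos'],st['eef_rot'])
y=.175;R=np.array([[np.cos(y),-np.sin(y)],[np.sin(y),np.cos(y)]])
for q,z in [((70,95),125),((70,-95),125),((-70,-95),125),((-70,95),125),((0,20),36)]:
    print(q,np.round(proj(c,[*(R@q+[511.5,295.5]),z]),1))
cv2.imwrite('pics/w2.png',cv2.resize(c['image'][90:330,110:400],None,fx=2.5,fy=2.5,interpolation=cv2.INTER_CUBIC)[:,:,::-1])
E
```

```text
[483.37841557 292.42142923 313.83674301] [-3.14125749e+00 -9.62668766e-04 -2.96678136e+00]
(70, 95) [331.7 244.9]
(70, -95) [174.5 244.9]
(-70, -95) [166.  128.1]
(-70, 95) [339.9 128. ]
(0, 20) [267.5 171.2]
```

View pics/w2.png

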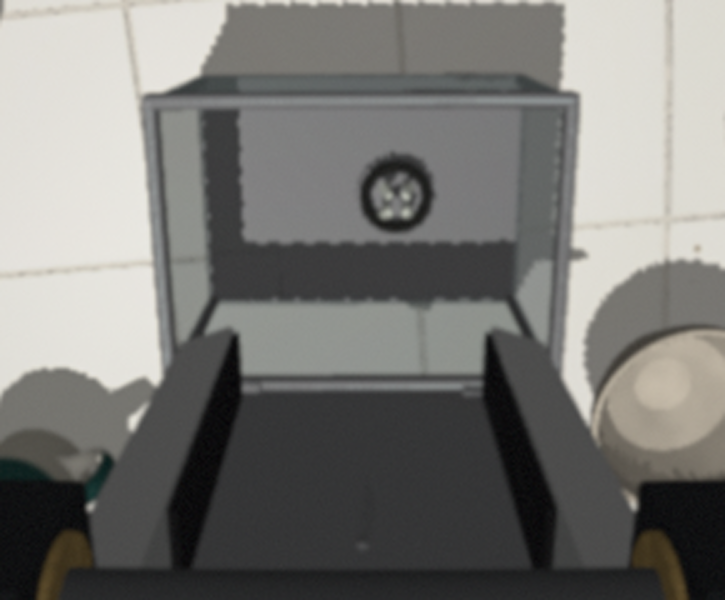

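The seal ring is at crop (396,192), with the stud's prongs inside it. The near rim corners are at (146,98) and (577,97), close to prediction.

```bash
python3 - <<'E'
from h import *
import pickle
c=pickle.load(open('w2.pkl','rb'))
O=lambda u,v:((u+.5)/2.5+110-.5,(v+.5)/2.5+90-.5)
for z in (18,21):print('seal',onz(c,*O(396,192),z))
g=cv2.cvtColor(c['image'],cv2.COLOR_RGB2GRAY)[145:190,245:292]
m=(g<50).astype(np.uint8)
k,_=cv2.findContours(m,0,2);k=max(k,key=cv2.contourArea);e=cv2.fitEllipse(k);print(e)
print(onz(c,e[0][0]+245,e[0][1]+145,20))
print('rim',onz(c,*O(146,98),125),onz(c,*O(577,97),125))
y=.175;R=np.array([[np.cos(y),-np.sin(y)],[np.sin(y),np.cos(y)]]);print('pred stud',R@[0,20]+[511.5,295.5], 'rims',R@[-70,-95]+[511.5,295.5],R@[-70,95]+[511.5,295.5])
E
```

```text
seal [505.21076238 316.18874531  18.        ]
seal [504.5621492  315.94508483  21.        ]
((23.172258377075195, 22.631254196166992), (26.478092193603516, 27.6906795501709), 17.3647518157959)
[506.40354597 316.43824348  20.        ]
rim [459.58895947 192.17889872 125.        ] [426.41313012 377.58394438 125.        ]
pred stud [508.01783725 315.19453078] rims [459.10941535 189.76340917] [426.02886921 376.86145156]
```

move_arm(
  dp=[
    [-2,-30,0],
    [-3,-40,-5],
    [-3,-40,-10],
    [-3,-40,-10],
    [-3,-40,-15],
    [-4,-35,-15],
    [-5,-28,-15],
    [0,0,0],
    [0,0,0],
  ],
  rotation=[
    [0,0,0],
    [0,0,0],
    [0,0,0],
    [0,0,0],
    [0,0,0],
    [0,0,0],
    [0,0,0],
    [0,0,0],
    [0,0,0],
  ],
  hand=[0.6,0.6,0.6,0.6,0.6,0.6,0.6,0.6,0.6],
)

```text
clock: 11.92
eef_pos: [460.2, 39.8, 244.9]
eef_rot: [3.142, 0.0, -2.967]
wrist_force: [0.2, 0.3, 0.8]
finger_gap: 56.4
finger_force: 0.0
```

```bash
python3 - <<'E'
from h import *
import pickle
c,st=wrist();pickle.dump(c,open('w3.pkl','wb'));print(st['eef_pos'],st['eef_rot'])
for z in (0,72,100):print(np.round(proj(c,[460.5,39.3,z]),1))
t=camera('top');pickle.dump(t,open('t3.pkl','wb'))
u,v=map(int,proj(c,[460.5,39.3,100]))
o=np.zeros((480,800,3),np.uint8)
o[:,:480]=cv2.resize(c['image'][max(v-60,0):max(v-60,0)+120,u-60:u+60],(480,480),interpolation=cv2.INTER_CUBIC)
o[:320,480:]=cv2.resize(t['image'][180:280,190:290],(320,320),interpolation=cv2.INTER_CUBIC)
print(u-60,max(v-60,0));cv2.imwrite('pics/w3.png',o[:,:,::-1])
E
```

```text
[460.24880758  39.83228473 244.88929507] [ 3.14150331e+00  3.64431582e-04 -2.96663398e+00]
[254.1 155.6]
[254.1 168.5]
[254.1 175. ]
194 114
```

View pics/w3.png

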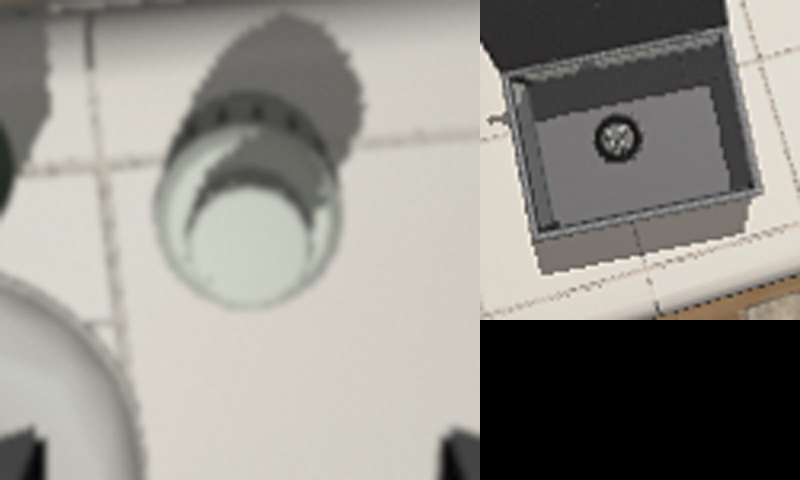

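The grip top is at crop (250,247). In the top crop the seal ring is at (618,138), and the lid is open with nothing else moved.

```bash
python3 - <<'E'
from h import *
import pickle
c=pickle.load(open('w3.pkl','rb'));t=pickle.load(open('t3.pkl','rb'))
print('cart w',onz(c,256.1,175.4,100))
b=t['image'][180:280,190:290].astype(int)
print('stud top',onz(t,233.0,222.9,20))
g=cv2.cvtColor(t['image'],cv2.COLOR_RGB2GRAY)[212:234,222:244];m=(g<45).astype(np.uint8)
k,_=cv2.findContours(m,0,2);k=max(k,key=cv2.contourArea);e=cv2.fitEllipse(k);print(e,onz(t,e[0][0]+222,e[0][1]+212,20))
# rim corners, top view crop: FL(505,75) FR(727,33) NR(760,190) NL(540,237)
P=[onz(t,(u-480)/3.2+190-.34,v/3.2+180-.34,125) for u,v in [(505,75),(727,33),(760,190),(540,237)]]
print(np.round(P,1),np.mean(P,0))
E
```

```text
cart w [460.60406893  41.35872391 100.        ]
stud top [506.24809497 314.01012333  20.        ]
((10.468023300170898, 11.071136474609375), (13.024681091308594, 13.873065948486328), 5.71146821975708) [505.78710826 315.5729816   20.        ]
[[560.9 399.3 125. ]
 [591.3 214.  125. ]
 [461.2 190.3 125. ]
 [427.  371.9 125. ]] [510.06415637 293.84956885 125.        ]
```

move_arm(
  dp=[
    [0,1,-30],
    [0,0,-35],
    [0,0,-35],
    [0,0,-30],
    [0,0,-20],
    [0,0,-12],
    [0,0,-6],
    [0,0,0],
    [0,0,0],
  ],
  rotation=[
    [0,0,0],
    [0,0,0],
    [0,0,0],
    [0,0,0],
    [0,0,0],
    [0,0,0],
    [0,0,0],
    [0,0,0],
    [0,0,0],
  ],
  hand=[0.6,0.6,0.6,0.6,0.6,0.6,0.6,0.6,0.6],
)

```text
clock: 13.15
eef_pos: [460.2, 40.5, 77.2]
eef_rot: [-3.141, 0.001, -2.966]
wrist_force: [-1.1, 0.2, -0.7]
finger_gap: 56.5
finger_force: 0.0
```

move_arm(
  dp=[
    [0,0,0],
    [0,0,0],
    [0,0,0],
    [0,0,0],
    [0,0,0],
    [0,0,0],
  ],
  rotation=[
    [0,0,0],
    [0,0,0],
    [0,0,0],
    [0,0,0],
    [0,0,0],
    [0,0,0],
  ],
  hand=[0.2,0.2,0.2,0.2,0.2,0.2],
  newtons=40,
)

```text
clock: 13.9
eef_pos: [459.9, 40.5, 76.6]
eef_rot: [-3.142, 0.0, -2.966]
wrist_force: [1.1, 0.2, 1.6]
finger_gap: 31.2
finger_force: 40.0
```

move_arm(
  dp=[
    [0,0,10],
    [0,0,30],
    [0,0,40],
    [0,0,45],
    [0,0,38],
    [0,0,0],
    [0,0,0],
  ],
  rotation=[
    [0,0,0],
    [0,0,0],
    [0,0,0],
    [0,0,0],
    [0,0,0],
    [0,0,0],
    [0,0,0],
  ],
  hand=[0.2,0.2,0.2,0.2,0.2,0.2,0.2],
)

```text
clock: 14.78
eef_pos: [459.3, 40.4, 238.8]
eef_rot: [3.141, -0.001, -2.966]
wrist_force: [1.3, -1.0, -1.8]
finger_gap: 31.3
finger_force: 40.0
```

move_arm(
  dp=[
    [3,20,0],
    [6,35,0],
    [6,40,0],
    [6,40,0],
    [6,40,0],
    [6,40,0],
    [6,35,0],
    [6.5,25.5,0],
    [0,0,0],
    [0,0,0],
  ],
  rotation=[
    [0,0,0],
    [0,0,0],
    [0,0,0],
    [0,0,0],
    [0,0,0],
    [0,0,0],
    [0,0,0],
    [0,0,0],
    [0,0,0],
    [0,0,0],
  ],
  hand=[0.2,0.2,0.2,0.2,0.2,0.2,0.2,0.2,0.2,0.2],
)

```text
clock: 16.02
eef_pos: [505.0, 315.2, 238.5]
eef_rot: [-3.141, -0.002, -2.967]
wrist_force: [-0.2, -1.0, -1.5]
finger_gap: 31.2
finger_force: 40.0
```

```bash
python3 - <<'E'
from h import *
import pickle
s=camera('scene');c,st=wrist();pickle.dump((s,c),open('c4.pkl','wb'));print(st['eef_pos'])
f=st['eef_pos']-[0,0,76.8]
print('foot',proj(s,f),'stud',proj(s,[506,316,36]),proj(c,[506.3,316.3,20]),proj(c,f))
o=np.zeros((480,800,3),np.uint8)
o[:,:400]=cv2.resize(s['image'][110:290,130:280],(400,480),interpolation=cv2.INTER_CUBIC)
o[:480,400:]=cv2.resize(c['image'][80:320,155:355],(400,480),interpolation=cv2.INTER_CUBIC)
cv2.imwrite('pics/c4.png',o[:,:,::-1])
E
```

```text
[505.06342283 315.10599092 238.96935611]
foot (np.float64(196.66078292700695), np.float64(191.4180499580199)) stud (np.float64(201.14894903523572), np.float64(220.63426212509393)) (np.float64(255.4476139323007), np.float64(161.05779946763877)) (np.float64(254.84585637721239), np.float64(195.97729306997542))
```

View pics/c4.png

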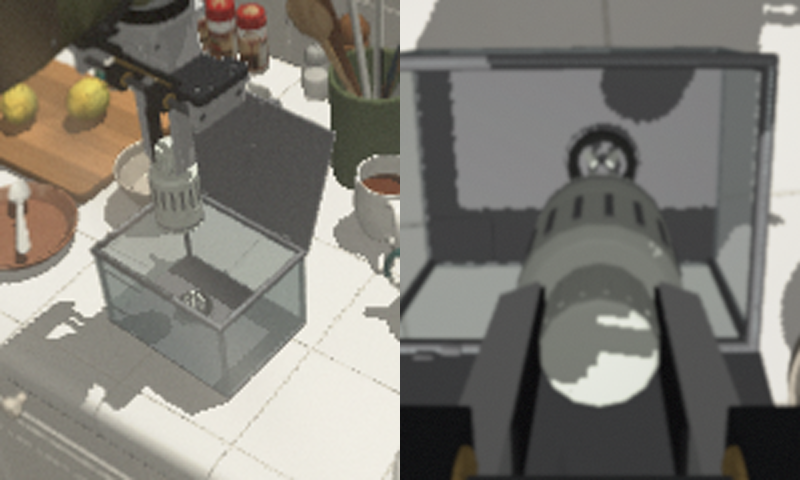

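The wrist view has the seal at (603,160), in line with the cartridge (axis about column 602), and the cartridge is upright, so I'll lower it.

move_arm(
  dp=[
    [0.5,0.5,-20],
    [0,0,-25],
    [0,0,-25],
    [0,0,-20],
    [0,0,-15],
    [0,0,-10],
    [0,0,-8],
    [0,0,-5],
    [0,0,0],
    [0,0,0],
  ],
  rotation=[
    [0,0,0],
    [0,0,0],
    [0,0,0],
    [0,0,0],
    [0,0,0],
    [0,0,0],
    [0,0,0],
    [0,0,0],
    [0,0,0],
    [0,0,0],
  ],
  hand=[0.2,0.2,0.2,0.2,0.2,0.2,0.2,0.2,0.2,0.2],
  newtons=50,
)

```text
clock: 17.38
eef_pos: [505.9, 316.6, 112.0]
eef_rot: [3.141, 0.001, -2.966]
wrist_force: [0.1, 0.4, -1.4]
finger_gap: 30.6
finger_force: 50.0
```

move_arm(
  dp=[
    [0,0,-1],
    [0,0,-1],
    [0,0,-1],
    [0,0,-1],
    [0,0,0],
    [0,0,0],
  ],
  rotation=[
    [0,0,0],
    [0,0,0],
    [0,0,0],
    [0,0,0],
    [0,0,0],
    [0,0,0],
  ],
  hand=[0.2,0.2,0.2,0.2,0.2,0.2],
)

```text
clock: 18.12
eef_pos: [505.8, 316.5, 107.6]
eef_rot: [3.142, 0.0, -2.966]
wrist_force: [0.4, -0.5, -1.9]
finger_gap: 31.0
finger_force: 50.0
```

move_arm(
  dp=[
    [0,0,-1],
    [0,0,-1],
    [0,0,-1],
    [0,0,-1],
    [0,0,0],
  ],
  rotation=[
    [0,0,0],
    [0,0,0],
    [0,0,0],
    [0,0,0],
    [0,0,0],
  ],
  hand=[0.2,0.2,0.2,0.2,0.2],
)

```text
clock: 18.75
eef_pos: [505.9, 316.4, 103.6]
eef_rot: [-3.142, 0.0, -2.966]
wrist_force: [1.2, -1.9, 0.3]
finger_gap: 31.3
finger_force: 50.0
```

move_arm(
  dp=[
    [0,0,-1],
    [0,0,-1],
    [0,0,-1],
    [0,0,0],
  ],
  rotation=[
    [0,0,0],
    [0,0,0],
    [0,0,0],
    [0,0,0],
  ],
  hand=[0.2,0.2,0.2,0.2],
)

```text
clock: 19.25
eef_pos: [506.2, 316.6, 101.3]
eef_rot: [3.141, 0.001, -2.966]
wrist_force: [1.1, -1.7, 6.9]
finger_gap: 30.6
finger_force: 50.0
```

move_arm(
  dp=[
    [0,0,-1],
    [0,0,-1],
    [0,0,0],
  ],
  rotation=[
    [0,0,0],
    [0,0,0],
    [0,0,0],
  ],
  hand=[0.2,0.2,0.2],
)

```text
clock: 19.62
eef_pos: [505.9, 316.4, 98.7]
eef_rot: [3.142, 0.0, -2.966]
wrist_force: [1.7, -1.5, -5.6]
finger_gap: 30.9
finger_force: 50.0
```

move_arm(
  dp=[
    [0,0,-1],
    [0,0,0],
    [0,0,0],
  ],
  rotation=[
    [0,0,0],
    [0,0,0],
    [0,0,0],
  ],
  hand=[0.2,0.2,0.2],
)

```text
clock: 20.0
eef_pos: [505.5, 316.4, 97.3]
eef_rot: [-3.141, -0.001, -2.966]
wrist_force: [0.2, 0.3, -2.2]
finger_gap: 30.8
finger_force: 50.0
```

move_arm(
  dp=[
    [0,0,-1],
    [0,0,0],
    [0,0,0],
  ],
  rotation=[
    [0,0,0],
    [0,0,0],
    [0,0,0],
  ],
  hand=[0.2,0.2,0.2],
)

```text
clock: 20.38
eef_pos: [505.8, 316.5, 96.7]
eef_rot: [3.141, 0.0, -2.966]
wrist_force: [-0.6, -0.6, 3.4]
finger_gap: 30.8
finger_force: 50.0
```

Clicked: the force dropped, and now the seal is pushing back.

move_arm(
  dp=[
    [0,0,-0.5],
    [0,0,-0.5],
    [0,0,0],
    [0,0,0],
    [0,0,0],
  ],
  rotation=[
    [0,0,0],
    [0,0,0],
    [0,0,0],
    [0,0,0],
    [0,0,0],
  ],
  hand=[0.2,0.2,0.2,0.2,0.2],
)

```text
clock: 21.0
eef_pos: [505.9, 316.5, 95.9]
eef_rot: [3.141, 0.0, -2.966]
wrist_force: [-1.9, -0.2, 6.5]
finger_gap: 30.9
finger_force: 50.0
```

move_arm(
  dp=[
    [0,0,-0.5],
    [0,0,-0.3],
    [0,0,0],
    [0,0,0],
    [0,0,0],
  ],
  rotation=[
    [0,0,0],
    [0,0,0],
    [0,0,0],
    [0,0,0],
    [0,0,0],
  ],
  hand=[0.2,0.2,0.2,0.2,0.2],
)

```text
clock: 21.62
eef_pos: [506.0, 316.6, 95.3]
eef_rot: [3.141, 0.001, -2.966]
wrist_force: [-2.0, 0.0, 8.2]
finger_gap: 31.0
finger_force: 50.0
```

move_arm(
  dp=[
    [0,0,-0.4],
    [0,0,-0.4],
    [0,0,0],
    [0,0,0],
    [0,0,0],
    [0,0,0],
  ],
  rotation=[
    [0,0,0],
    [0,0,0],
    [0,0,0],
    [0,0,0],
    [0,0,0],
    [0,0,0],
  ],
  hand=[0.2,0.2,0.2,0.2,0.2,0.2],
)

```text
clock: 22.38
eef_pos: [506.0, 316.6, 94.8]
eef_rot: [3.141, 0.001, -2.966]
wrist_force: [-2.0, -1.4, 9.5]
finger_gap: 31.3
finger_force: 50.0
```

```bash
python3 - <<'E'
from h import *
for _ in range(6):
    s=camera('scene');st=manip.read_state();print(st['wrist_force'].round(1),st['eef_pos'].round(1),round(st['finger_force'],1))
cv2.imwrite('pics/end.png',cv2.resize(s['image'][110:330,130:320],None,fx=2.5,fy=2.5,interpolation=cv2.INTER_CUBIC)[:,:,::-1])
E
```

```text
[-2.5 -1.1 10.4] [506.1 316.6  94.8] 50.0
[-1.8 -1.1  9.3] [506.  316.6  94.8] 50.0
[-1.5 -0.8 10.3] [506.  316.6  94.8] 50.0
[-2.3 -1.5 10.1] [506.1 316.6  94.7] 50.0
[-2.8 -0.5  9.4] [506.  316.6  94.7] 50.0
[-2.5 -1.2 10.1] [506.1 316.6  94.8] 50.0
```

View pics/end.png

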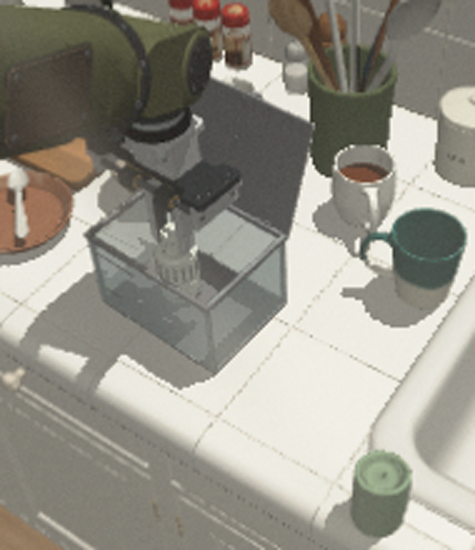

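The cartridge is seated upright on the stud at about (180,275), the lid stands open, and the candle and mugs have not moved.

```bash
python3 -c "
from cell import manip
print(manip.sign_off())"
```

```text
the job is handed in; nothing more can be done
None
```

I handed the job in at about 22.7 s: the lid is open on its stop, and the cartridge clicked on and is still gripped and pressed down with about 11 N, which should squeeze the seal almost flat; no verdict came back.

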